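# Hold the guarded purge valve open

## Robot

A 6-joint arm with a two-finger parallel gripper is mounted at the origin on a cart in front of the work surface, level with it; the furniture and walls round the work are solid. World frame = base frame: x ahead of the robot, y to its left, z up, the work surface at z = 0. Lengths are in m, angles in rad, forces in N, time in s.
With the tool pointing down it reaches from about 0.425 to 0.95 m from the base axis. Payload 3.5 kg.
Tool frame: the origin (TCP) lies at the very end of the fingers, on their centre line; the grasp point (between the pads) lies 19 mm behind it; z points along the fingers, y is the direction in which the jaws open and shut (so a half turn about z gives the same grasp; the last joint's range is limited). The gripper opens to 85 mm and grips with 20 to 120 N. Pads are 22 mm wide; open, the fingers measure 114 mm over their backs; the gripper's body (76 mm by 85 mm) begins 54 mm behind the grasp point. The pads swing forward as they close: fully open they stand 13 mm farther back than shut.
Start: joints at [1.149, 0.286, 1.577, -0, 1.279, -0.15], TCP at [0.181, 0.65, 0.231] pointing down, gripper open.
Joint ranges: [-2.77, 2.77], [-0.9, 2.22], [0.21, 2.48], [-1.53, 4.67], [0.24, 2.81], [-2.84, 2.84]. Speed limits (rad/s): [2.79, 2.79, 3.14, 3.14, 3.14, 3.14].

## Interface

Orientations are given as a unit quaternion [x, y, z, w].
In Python, from plant import get_state, read_camera, get_calibration, ticket, search_frame, cut_out, pinpoint gives the robot as it stands.
- The arm moves only by the tool move_arm, never from a script. Its argument "plan" is a list that holds one entry, the list of rows, each a list of 7 numbers: the turn, a rotation vector about the tool's x, y, z in degrees, then the shift along the tool's x, y, z in m, then the finger opening in m, from 0 to 0.0854. In form: [[[ax, ay, az, x, y, z, hand], ...]]. A call has exactly 5 rows; each row is the pose to reach, as a shift and turn from the pose measured when the call began, along the tool's axes at that moment; what a row does not reach only later rows make up. A row lasts 1/8 s, in which the tool goes at most 62.5 mm and 10.7 degrees, less where a joint would pass 70% of its speed; a pose out of reach is approached as far as the arm can. A call with a gripper value outside its range is refused whole. The fingers move at their own pace and stop on an object; "force" is the grip in N (left out, the last holds). Time passes only in rows, so rows that repeat a pose let the fingers close, or fill a call up. It gives the time, the measured TCP pose, the force and the opening at its end, in the units of the state.
- get_state(): the state, without advancing time (a new reading comes with each control period).
- read_camera(name): name is "scene" or "top" or "wrist"; returns the picture (420x560x3 uint8, red, green, blue); there is no depth.
- get_calibration(name): a dict with "mtx" (3x3 intrinsics, pixels), "extrinsics" (4x4, takes a point from camera to world coordinates); the wrist camera has in their place "hand_eye" (4x4, takes a point from camera to tool coordinates, whose origin is the TCP and whose axes are the flange's). Camera axes: x right, y up, looking along -z (the intrinsics and any distortion apply to the point x, -y, -z); pixel columns grow to the right and rows downward; lengths in m; the calibration is good to about 2 mm. The wrist camera is an equidistant fisheye: a pixel r from the principal point sees the ray r / f radians off the axis. A picture is of the moment at which its call begins: read the wrist's pose just before it. get_calibration takes no time and is no camera call.
- ticket.sign_off(): hands the job in, once; it reports no verdict.
Trained networks look in the newest picture that a camera, given by its name, has taken for a name from the list of things; names that differ only in an ending like _2 or _b are one class to them, and where a whole thing is asked for, a point or a joint stands for the part that bears it (a point fixed in the world has none). Each returns a list of dicts, best first, with "p" (0 to 1); they miss things now and then, are a little off and sometimes report something else, mostly with a low value. They report only what shows in the picture. A call takes as long as a camera call.
- search_frame(camera, query): "centre" ([column, row] in pixels, amid what is visible of it).
- cut_out(camera, query): "pixels" (420x560 bool, what is visible of it) and "centre" ([column, row] in pixels, amid what is visible of it).
- pinpoint(camera, query): "centre" ([column, row] in pixels: a listed point, or the origin of a listed thing).
The state is a dict: "time": time; "qpos": joint angles; "dq": joint speeds; "joint_efforts": joint torques, N m; "eef_pos": TCP position; "tcp_rot": TCP orientation; "contact_force": force on the tool from outside, world axes, zero at the start; "wrist_torque": the same for the moment, N m; "opening": opening from 0.0 (shut) to 1.0 (fully open).
Only numpy, scipy, OpenCV 4.12 (cv2) and the standard library are available. Lean on these libraries where they do the work, as an engineer would, in place of code of your own. Each camera call takes 0.05 s, during which the arm holds its last target.

## Task

Purge the line: first slide the black grip of the flow regulator along its track until its centre line is level with the small set pointer clipped on the scale. Then flip the safety catch on the valve block right over, away from the lever, and only then pull the spring lever all the way towards you to its stop. Finish while still gripping or hooking the lever and holding it there, without letting go; leave the slide at the pointer, the catch flipped over and everything else on the bench undisturbed.

Things in the scene. Friction and masses are not known exactly. Their poses are not given: they have to be found in the camera images.
- flow_regulator: Low grey box, 76 x 160 mm, 30 mm high, fixed to the bench. Origin: centre of its underside; x points to its back, y to its left along the slide track, z up. It may stand left or right of the robot, a little turned; the valve block stands on the other side.
- flow_slide (a joint): Position of the slide grip along the track, m: 0 at the right end (grip centre at y = -50 mm of the regulator) to 0.10 at the left end (+50 mm); grows towards the regulator's +y. Friction about 1.5 N, stays where left.
- slide_grip (a point): Point on the centre line of the upright black slide grip, 65 mm above the bench and 11 mm below the grip's top, 6 mm behind the regulator's centre line. The grip is a block 26 mm across the track, 16 mm along the track, 44 mm high (its foot just above the box top), with a thin white line across its top centre.
- set_pointer: Set pointer: small aluminium clip 14 x 12 mm, 12 mm high, fixed on the scale in front of (nearer the robot than) the track, its steel point facing the track; its centre is the target for the grip's centre along the track. Origin on its point line, 31 mm above the bench, axes parallel to the regulator's.
- valve_block: Valve block, grey housing 76 x 160 mm, top 48 mm above the bench, on an 78 x 166 mm base plate, fixed. Origin: centre of its underside; x points to its back (away from the robot), y to its left, z up; a little turned. The lever stands 35 mm right of the centre (y = -35 mm), the catch 30 mm left of it (y = +30 mm).
- valve_lever (a joint): Spring lever angle, rad: 0 at rest, leaning back 0.30 from upright; 0.50 at its stop, leaning 0.20 forward; grows as pulled to the block's -x. Axis along the block's y through x = +8, y = -35, z = 35 mm of the block. The spring returns it: 3 N at the bar at rest, 6 to 7 N at the stop. The closed catch stands in its way from 0.07 on; pulled past 0.15 with the catch closed counts as forced.
- lever_bar (a point): Centre of the lever's black cross bar, a horizontal round bar 14 mm thick, 50 mm long along the block's y, on a 10 mm round shank, 135 mm from the lever's pivot (about 164 mm above the bench at rest, 167 mm at the stop).
- catch (a joint): Angle of the safety catch, rad: 0 guarding (its steel arm lies level across the front of the lever's shank) to 1.5 flipped over (arm upright, tab pointing level to the block's +y, away from the lever). It turns about an axis along the block's x through x = +7 mm, y = +30 mm, z = 70 mm of the block; light friction (about 1 N at the tab), stays where left.
- catch_tab (a point): Centre of the catch's black thumb tab, 55 mm from the catch's pivot, pointing straight up at 0 (125 mm above the bench) and swinging to the block's +y and down as it flips. Tab 18 mm along the block's x, 10 mm thick, 26 mm long (along the radius), on an 8 mm bar; there are 35 mm between it and the end of the lever's cross bar.
- beaker: Clear beaker 52 mm wide, 68 mm high, bystander. Origin: centre of underside.
- timer: Flat white timer 62 x 62 x 18 mm, bystander. Origin: centre of underside.
- bottle_17: Small white-capped bottle 40 mm wide, 82 mm high, bystander. Origin: centre of underside.
- tape_roll: Roll of tape lying flat, 52 mm wide, 19 mm high, bystander. Origin: centre of underside.
- vial_12: Dark vial 16 mm wide, 45 mm high, bystander. Origin: centre of underside.

How it is judged:
By the outcome, as a careful person would: the job done as asked, in the order asked, and still so for the second after the job is handed in, while the arm keeps its last pose, push and grip.
It also fails if it takes over 54 s, if anything falls off the work surface, if the arm or the gripper's body presses on something with over 40 N, if the wrist force passes 120 N, or if a joint passes its speed limit or range.

## Working session

There is one attempt and no reset: what is moved stays moved. The work goes in short steps, Python scripts to look and compute and a tool call to move; the robot and the scene stay as the last step left them, time stands still between calls to the robot, and variables do not carry over. Pictures are saved under pics/ and viewed, and the job is handed in when it is done.

Besides the shell and the picture viewer there is one more tool, called after "Request:" by a JSON object that holds its "api" and its "payload", one argument or row to a line. move_arm: Moves the arm, as the interface text tells. Its arguments: {"type":"object","properties":{"plan":{"type":"array","items":{"type":"array","items":{"type":"array","items":{"type":"number"}}}},"force":{"type":"number"}},"required":["plan"]}

```bash
ls; mkdir -p pics; python3 - <<'E'
from plant import *
import cv2
s=get_state();print(s)
for n in ["scene","top","wrist"]:
    im=read_camera(n);cv2.imwrite(f"pics/{n}0.png",im[:,:,::-1])
    print(n,get_calibration(n))
    for q in ["flow_regulator","slide_grip","set_pointer","valve_block","lever_bar","catch_tab"]:
        r=pinpoint(n,q);print(q,[(x['centre'],round(x['p'],2)) for x in r[:2]])
print(get_state()['time'])
E
```

```text
pics
{'time': 0.0, 'qpos': array([ 1.14899311e+00,  2.87170975e-01,  1.57816819e+00, -5.12368082e-06,
        1.27862207e+00, -1.50002102e-01]), 'dq': array([ 0.00170951, -0.00060447, -0.0009417 ,  0.00059316,  0.00062727,
        0.00063778]), 'joint_efforts': array([ 1.98763279e-03, -4.05980122e+01, -2.92624694e+01,  1.04796317e-05,
        5.71738303e-03, -5.75396584e-07]), 'eef_pos': array([0.1809164 , 0.64961936, 0.22994842]), 'tcp_rot': array([ 1.35481791e-01,  9.90779129e-01, -1.13690972e-03, -3.31645281e-04]), 'contact_force': array([-0.21244428, -0.67317279,  0.35280519]), 'wrist_torque': array([-0.07633192,  0.01852127, -0.01786536]), 'opening': 1.0019133518503376}
scene {'mtx': array([[497.7976626 ,   0.        , 269.67063111],
       [  0.        , 497.7976626 , 206.57915976],
       [  0.        ,   0.        ,   1.        ]]), 'extrinsics': array([[ 0.77001027,  0.27356704, -0.5764072 , -0.32314933],
       [-0.63802329,  0.33473252, -0.69345542, -0.78794614],
       [ 0.00323568,  0.90172901,  0.43228962,  0.69505713],
       [ 0.        ,  0.        ,  0.        ,  1.
[... 982 characters left out ...]
ar [([392.5, 192.8], 0.72)]
catch_tab [([366.1, 213.2], 0.68)]
wrist {'mtx': array([[325.1922621 ,   0.        , 281.88546148],
       [  0.        , 325.1922621 , 211.18708642],
       [  0.        ,   0.        ,   1.        ]]), 'hand_eye': array([[-8.85231565e-04,  9.65335191e-01,  2.61011848e-01,
         6.64582045e-02],
       [ 9.99999324e-01,  1.05134057e-03, -4.96778554e-04,
         1.29906099e-03],
       [-7.53970167e-04,  2.61011232e-01, -9.65335469e-01,
        -1.43076549e-01],
       [ 0.00000000e+00,  0.00000000e+00,  0.00000000e+00,
         1.00000000e+00]])}
flow_regulator [([103.6, 376.3], 0.94)]
slide_grip []
set_pointer []
valve_block []
lever_bar []
catch_tab []
1.05
```

View pics/scene0.png

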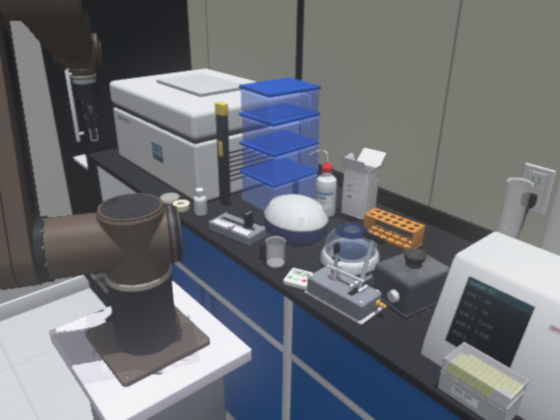

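View pics/top0.png

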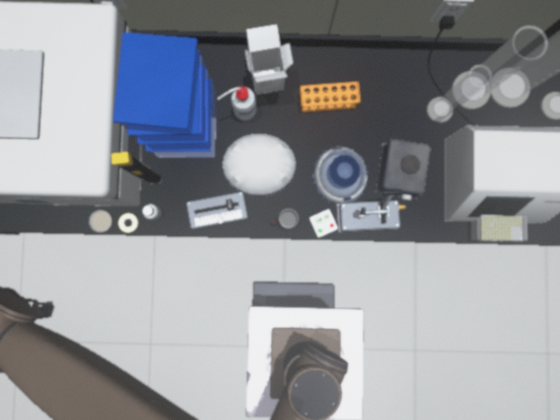

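```bash
python3 - <<'E'
import cv2
a=cv2.imread('pics/scene0.png');b=cv2.imread('pics/top0.png')
cv2.imwrite('pics/sc.png',cv2.resize(a[170:350,180:420],None,fx=3.3,fy=3.3,interpolation=2))
cv2.imwrite('pics/tc.png',cv2.resize(b[150:270,190:430],None,fx=3.3,fy=3.3,interpolation=2))
E
```

```text
(no output)
```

View pics/sc.png

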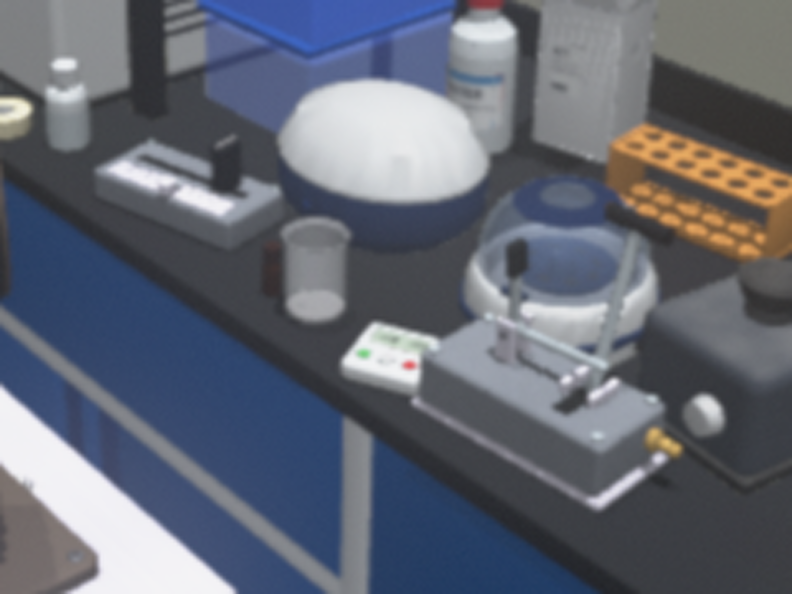

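View pics/tc.png

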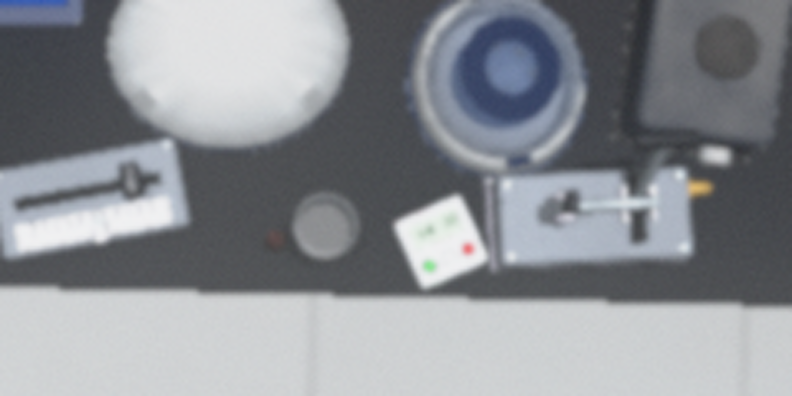

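The scene view shows the regulator at left (grip near px 250,214, pointer near 233,229) and the valve block at right (bar 373,237; tab 337,247). In the top view the grip is at about (230,204), the pointer at (220,219), the tab at (357,213) and the bar at (392,190). Next I'll triangulate.

```bash
cat > h.py <<'E'
import numpy as np, cv2
from scipy.spatial.transform import Rotation as R
from scipy.optimize import least_squares
from plant import *
def pose(s):
    T=np.eye(4);T[:3,:3]=R.from_quat(s['tcp_rot']).as_matrix();T[:3,3]=s['eef_pos'];return T
def camT(n,s=None):
    c=get_calibration(n)
    return c['mtx'],(pose(s)@c['hand_eye'] if n=='wrist' else c['extrinsics'])
def proj(n,P,s=None):
    K,T=camT(n,s);P=np.atleast_2d(P);p=(P-T[:3,3])@T[:3,:3]
    x,y,z=p[:,0],-p[:,1],-p[:,2]
    if n=='wrist':
        r=np.hypot(x,y);th=np.arctan2(r,z);k=th/np.maximum(r,1e-12);u,v=x*k,y*k
    else: u,v=x/z,y/z
    return np.c_[K[0,0]*u+K[0,2],K[1,1]*v+K[1,2]]
def ray(n,px,s=None):
    K,T=camT(n,s);u=(px[0]-K[0,2])/K[0,0];v=(px[1]-K[1,2])/K[1,1]
    if n=='wrist':
        r=np.hypot(u,v);k=np.sin(r)/max(r,1e-12);d=np.array([u*k,-v*k,-np.cos(r)])
    else: d=np.array([u,-v,-1.])
    d=T[:3,:3]@d;return T[:3,3],d/np.linalg.norm(d)
def onz(n,px,z,s=None):
    o,d=ray(n,px,s);return o+d*(z-o[2])/d[2]
def tri(obs):
    A=np.zeros((3,3));b=np.zeros(3)
    for o,d in obs:
        M=np.eye(3)-np.outer(d,d);A+=M;b+=M@o
    P=np.linalg.solve(A,b);return P,[np.linalg.norm((np.eye(3)-np.outer(d,d))@(P-o))*1e3 for o,d in obs]
E
python3 - <<'E'
from h import *
print('reg top',onz('top',(219.2,209.7),0),'grip',onz('top',(230.3,204.5),.076),onz('top',(230.3,204.5),.065),'ptr',onz('top',(220.3,219),.035))
c=lambda x,y:(190+x/3.3,150+y/3.3)
for n,p,z in [('regBL',c(-2,170),.03),('regBR',c(172,140),.03),('regFR',c(189,222),.03),('regFL',c(8,258),.03),('vBL',c(497,174),.048),('vBR',c(686,167),.048),('vFR',c(692,255),.048),('vFL',c(500,264),.048)]:
    print(n,onz('top',p,z))
print('bar',tri([ray('top',(392.5,192.8)),ray('scene',(373.4,237.1))]))
print('bar2',tri([ray('top',c(655,160)),ray('scene',(180+643/3.3,170+223/3.3))]))
print('tab',tri([ray('top',c(545,208)),ray('scene',(180+516/3.3,170+258/3.3))]))
print('grip',tri([ray('top',c(133,180)),ray('scene',(180+226/3.3,170+150/3.3))]))
E
```

```text
reg top [0.41823135 0.25054193 0.        ] grip [0.42694232 0.21336758 0.076     ] [0.42792609 0.21428675 0.065     ] ptr [0.38995039 0.24299996 0.035     ]
regBL [0.43646211 0.33042079 0.03      ]
regBR [0.4654165  0.18556262 0.03      ]
regFR [0.3969028  0.16933764 0.03      ]
regFL [0.36300039 0.31937068 0.03      ]
vBL [ 0.44194069 -0.0849337   0.048     ]
vBR [ 0.45172818 -0.24118967  0.048     ]
vFR [ 0.37899293 -0.24668187  0.048     ]
vFL [ 0.36757315 -0.08856284  0.048     ]
bar (array([ 0.45959804, -0.19935819,  0.16483045]), [np.float64(1.3472660923398907), np.float64(1.347266092339867)])
bar2 (array([ 0.45209551, -0.19710793,  0.16363371]), [np.float64(11.172815465262161), np.float64(11.172815465262149)])
tab (array([ 0.41693681, -0.12090596,  0.11601273]), [np.float64(10.237630457117035), np.float64(10.237630457117184)])
grip (array([0.42908257, 0.21295852, 0.06754806]), [np.float64(1.867047514593089), np.float64(1.8670475145931291)])
```

```bash
cat >> h.py <<'E'
def Rt(yaw,tilt=0,rx=0):
    # tool x = -obj x, y = obj y, z down; tilt>0: fingers point back to robot (tool z gets -x)
    B=R.from_euler('z',yaw).as_matrix()@np.diag([-1.,1,-1])
    return B@R.from_euler('y',tilt).as_matrix()
def rel(s,Rw,p,lab=''):
    T=pose(s);r=R.from_matrix(T[:3,:3].T@Rw).as_rotvec(degrees=True);t=T[:3,:3].T@(np.array(p)-T[:3,3])
    print(lab,'turn',r.round(1),'shift',t.round(4));return r,t
E
python3 - <<'E'
from h import *
s=get_state()
print(Rt(0,.2)[:,2])
rel(s,Rt(.21),(.43,.225,.16))
print('bowl',tri([ray('top',(259,160)),ray('scene',(296,196))]))
for q in [(259,193),(235,190),(285,190)]: print(onz('top',q,.07))
E
```

```text
[-0.19866933  0.         -0.98006658]
 turn [  0.    0.  -27.6] shift [-0.3538 -0.3428  0.0713]
bowl (array([0.54120895, 0.13826262, 0.12165259]), [np.float64(0.6699260181140702), np.float64(0.6699260181141131)])
[0.46044684 0.1377535  0.07      ]
[0.46691131 0.20245853 0.07      ]
[0.47033363 0.06809687 0.07      ]
```

Request:
{"api": "move_arm", "payload": {
  "plan": [
    [[0,0,-6,-0.04,-0.04,0.0,0.05],[0,0,-12,-0.08,-0.08,0.0,0.05],[0,0,-18,-0.12,-0.12,0.0,0.05],[0,0,-23,-0.16,-0.16,0.01,0.05],[0,0,-27.6,-0.2,-0.2,0.02,0.05]]
  ]
}}

```text
time: 1.68
eef_pos: [0.3209, 0.4024, 0.2116]
tcp_rot: [-0.106, 0.994, 0.0, 0.001]
contact_force: [1.0, -0.2, -0.3]
opening: 0.585
```

```bash
python3 - <<'E'
from h import *
s=get_state();print(s['eef_pos'],s['opening'])
rel(s,Rt(.21),(.425,.23,.16))
E
```

```text
[0.32092198 0.40242342 0.21160144] 0.5848414615668104
 turn [0.  0.1 0.2] shift [-0.0652 -0.1906  0.0516]
```

Request:
{"api": "move_arm", "payload": {
  "plan": [
    [[0,0,0,-0.02,-0.05,0.01,0.045],[0,0,0,-0.04,-0.1,0.03,0.045],[0,0,0,-0.055,-0.15,0.045,0.045],[0,0,0,-0.065,-0.19,0.051,0.045],[0,0,0,-0.065,-0.19,0.051,0.045]]
  ]
}}

```text
time: 2.3
eef_pos: [0.4254, 0.2284, 0.1602]
tcp_rot: [-0.104, 0.995, 0.0, 0.0]
contact_force: [-0.5, -0.1, 0.1]
opening: 0.526
```

```bash
python3 - <<'E'
from h import *
s=get_state();print(s['eef_pos'],s['opening'])
im=read_camera('wrist');cv2.imwrite("pics/w1.png",im[:,:,::-1])
cv2.imwrite("pics/w1c.png",cv2.resize(im[:,:,::-1],None,fx=1.42,fy=1.42,interpolation=2))
for q in ["flow_regulator","slide_grip","set_pointer"]:
    r=pinpoint('wrist',q);print(q,[(x['centre'],round(x['p'],2)) for x in r[:2]])
np.save('s1.npy',s,allow_pickle=True)
E
```

```text
[0.42543325 0.22843907 0.1601834 ] 0.5256565301374071
flow_regulator [([311.4, 193.5], 0.77)]
slide_grip [([262.5, 215.4], 0.87)]
set_pointer [([311.3, 176.2], 0.64), ([157.7, 126.6], 0.54)]
```

View pics/w1c.png

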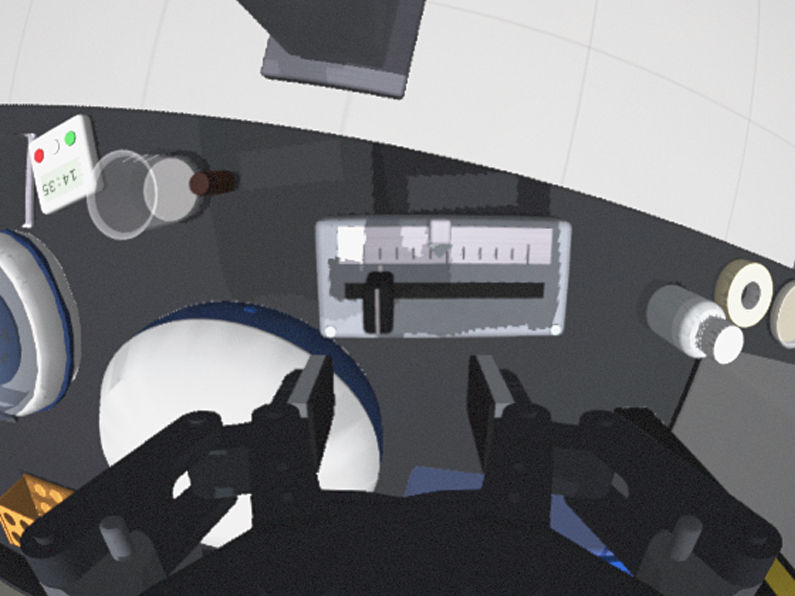

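The wrist view shows the box with corners about (224,155), (402,156), (398,236) and (227,237) in raw px. The pointer is at (310.5,165–177) and the grip's white line at about x=266.

```bash
python3 - <<'E'
import cv2
a=cv2.imread('pics/w1.png')
cv2.imwrite('pics/w1z.png',cv2.resize(a[145:245,215:412],None,fx=4,fy=4,interpolation=2))
E
python3 - <<'E'
from h import *
s=np.load('s1.npy',allow_pickle=True).item()
f=1.42
for n,p,z in [('FR',(319,221),.03),('FL',(571,222),.03),('BL',(565,336),.03),('BR',(323,338),.03),('ptr tip',(441,250),.031),('ptr top',(441,228),.037),('line back',(378,330),.076),('line front',(379,290),.076)]:
    P=onz('wrist',(p[0]/f,p[1]/f),z,s);print(n,P)
E
```

```text
FR [0.39543508 0.17408874 0.03      ]
FL [0.36252266 0.32484259 0.03      ]
BL [0.43498915 0.34258945 0.03      ]
BR [0.46783378 0.18884086 0.03      ]
ptr tip [0.39773167 0.24904024 0.031     ]
ptr top [0.38428821 0.24544786 0.037     ]
line back [0.43927484 0.22104667 0.076     ]
line front [0.41814308 0.21740562 0.076     ]
```

View pics/w1z.png

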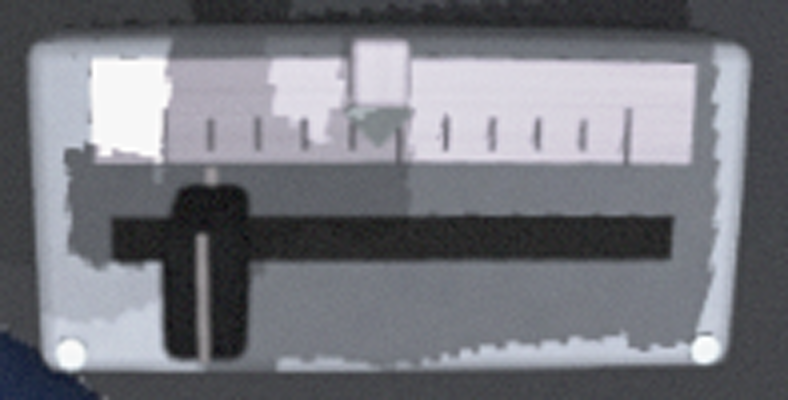

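```bash
python3 - <<'E'
from h import *
s=get_state()
rel(s,Rt(.212),(.4296,.2194,.047))
E
```

```text
turn [0.1 0.1 0.1] shift [-0.0022 -0.0129  0.114 ]
```

Request:
{"api": "move_arm", "payload": {
  "plan": [
    [[0,0,0,-0.002,-0.011,0.03,0.045],[0,0,0,-0.002,-0.011,0.07,0.045],[0,0,0,-0.002,-0.011,0.1,0.045],[0,0,0,-0.002,-0.011,0.113,0.045],[0,0,0,-0.002,-0.011,0.113,0.035]]
  ],
  "force": 25
}}

```text
time: 3.12
eef_pos: [0.4284, 0.2218, 0.0477]
tcp_rot: [-0.108, 0.994, 0.0, 0.0]
contact_force: [-1.2, 0.2, 0.3]
opening: 0.41
```

```bash
python3 - <<'E'
from h import *
s=get_state();print(s['eef_pos'],s['opening'],s['contact_force'])
im=read_camera('wrist');cv2.imwrite("pics/w2.png",im[:,:,::-1])
cv2.imwrite("pics/w2c.png",cv2.resize(im[60:360,100:460,::-1],None,fx=2.2,fy=2,interpolation=2))
np.save('s2.npy',s,allow_pickle=True)
rel(s,Rt(.212),(.4296,.2194,.047))
E
```

```text
[0.42843266 0.22176137 0.0476595 ] 0.40953511215059446 [-1.20857456  0.19880428  0.28549308]
 turn [0.1 0.  0.2] shift [-0.0006 -0.0026  0.0007]
```

View pics/w2c.png

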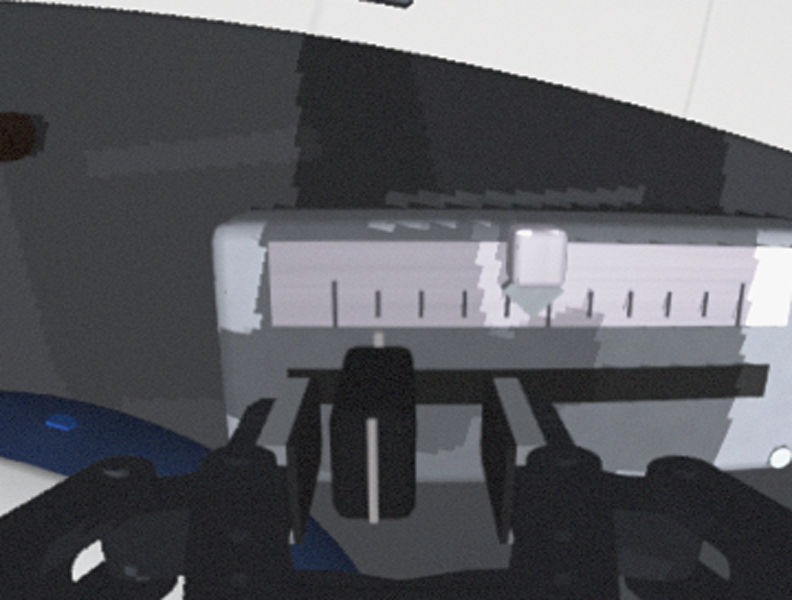

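Request:
{"api": "move_arm", "payload": {
  "plan": [
    [[0,0,0,-0.001,-0.003,0.001,0.03],[0,0,0,-0.001,-0.003,0.001,0.01],[0,0,0,-0.001,-0.003,0.001,0.01],[0,0,0,-0.001,-0.003,0.001,0.01],[0,0,0,-0.001,-0.003,0.001,0.01]]
  ],
  "force": 25
}}

```text
time: 3.8
eef_pos: [0.4323, 0.2193, 0.0491]
tcp_rot: [-0.107, 0.994, 0.001, 0.003]
contact_force: [0.9, -1.1, 5.5]
opening: 0.184
```

```bash
python3 - <<'E'
from h import *
s=get_state();print(s['eef_pos'],s['opening']*85.4,s['contact_force'])
im=read_camera('wrist');cv2.imwrite("pics/w3.png",im[:,:,::-1])
cv2.imwrite("pics/w3c.png",cv2.resize(im[140:300,190:460,::-1],None,fx=2.95,fy=2.95,interpolation=2))
np.save('s3.npy',s,allow_pickle=True)
E
```

```text
[0.43227928 0.21925529 0.0490837 ] 15.680000914249764 [ 0.91470411 -1.1292985   5.54315206]
```

View pics/w3c.png

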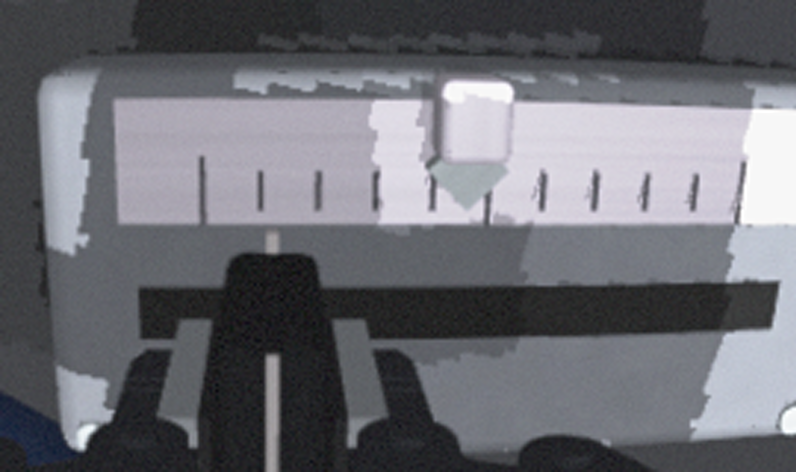

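Request:
{"api": "move_arm", "payload": {
  "plan": [
    [[0,0,0,0,0.01,0,0.01],[0,0,0,0,0.02,0,0.01],[0,0,0,0,0.03,0,0.01],[0,0,0,0,0.0343,0,0.01],[0,0,0,0,0.0343,0,0.01]]
  ]
}}

```text
time: 4.47
eef_pos: [0.4248, 0.2537, 0.0491]
tcp_rot: [-0.107, 0.994, 0.001, 0.003]
contact_force: [0.1, 0.7, 1.4]
opening: 0.182
```

```bash
python3 - <<'E'
from h import *
s0=np.load('s3.npy',allow_pickle=True).item()
s=get_state();print(s['eef_pos'],s['opening']*85.4,s['contact_force'],np.linalg.inv(pose(s0))@np.r_[s['eef_pos'],1])
im=read_camera('wrist');cv2.imwrite("pics/w4.png",im[:,:,::-1])
cv2.imwrite("pics/w4c.png",cv2.resize(im[140:300,150:420,::-1],None,fx=2.95,fy=2.95,interpolation=2))
np.save('s4.npy',s,allow_pickle=True)
E
```

```text
[0.42480474 0.25369758 0.04912161] 15.546505557821506 [0.11792021 0.6506562  1.35856841] [-4.81254609e-05  3.52439978e-02 -1.08400286e-05  1.00000000e+00]
```

View pics/w4c.png

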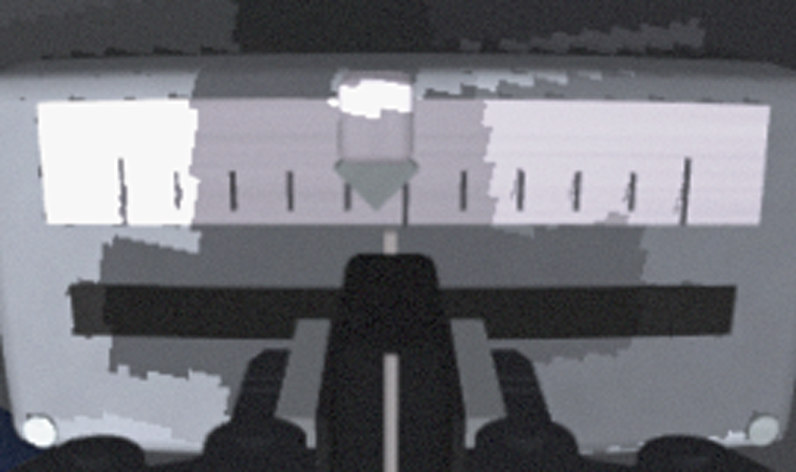

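```bash
python3 - <<'E'
import cv2
a=cv2.imread('pics/w4.png')
cv2.imwrite('pics/w4z.png',cv2.resize(a[160:230,240:320],None,fx=8,fy=8,interpolation=2))
E
python3 - <<'E'
from h import *
s=np.load('s4.npy',allow_pickle=True).item()
T=np.linalg.inv(pose(s))
for n,p,z in [('tip',(377,208),.031),('tipbase L',(336,163),.031),('tipbase R',(419,163),.031),('mark',(390,242),.034),('mark',(390,242),.05),('lineF',(390,356),.076),('lineB',(390,465),.076)]:
    P=onz('wrist',(150+p[0]/2.95,140+p[1]/2.95),z,s);print(n,(T@np.r_[P,1])[:3].round(4))
E
```

```text
tip [ 0.0225 -0.0006  0.018 ]
tipbase L [ 0.0306 -0.0077  0.0179]
tipbase R [0.0306 0.0066 0.018 ]
mark [0.0173 0.0016 0.015 ]
mark [ 0.0222  0.0016 -0.001 ]
lineF [ 0.0144  0.0015 -0.027 ]
lineB [-0.0023  0.0015 -0.0269]
```

View pics/w4z.png

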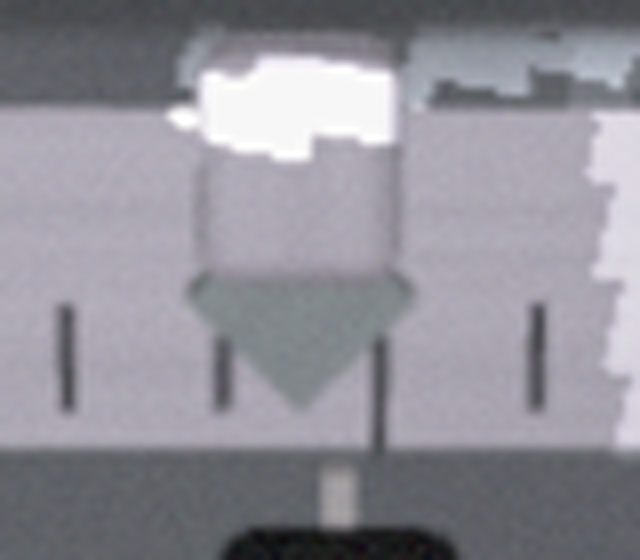

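Request:
{"api": "move_arm", "payload": {
  "plan": [
    [[0,0,0,0,-0.001,0,0.01],[0,0,0,0,-0.0022,0,0.01],[0,0,0,0,-0.0022,0,0.01],[0,0,0,0,-0.0022,0,0.01],[0,0,0,0,-0.0022,0,0.01]]
  ]
}}

```text
time: 5.15
eef_pos: [0.4254, 0.2512, 0.0491]
tcp_rot: [-0.107, 0.994, 0.001, 0.003]
contact_force: [0.4, 1.1, 0.9]
opening: 0.179
```

```bash
python3 - <<'E'
from h import *
s0=np.load('s4.npy',allow_pickle=True).item()
s=get_state();print(s['eef_pos'],s['opening']*85.4,s['contact_force'],np.linalg.inv(pose(s0))@np.r_[s['eef_pos'],1])
im=read_camera('wrist');cv2.imwrite("pics/w5.png",im[:,:,::-1])
cv2.imwrite("pics/w5c.png",cv2.resize(im[160:230,240:320,::-1],None,fx=8,fy=8,interpolation=2))
np.save('s5.npy',s,allow_pickle=True)
E
```

```text
[0.42535174 0.25120101 0.0491344 ] 15.309745240321902 [0.37100211 1.13321641 0.91499063] [-1.46312243e-06 -2.55575679e-03 -1.82053989e-05  1.00000000e+00]
```

View pics/w5c.png

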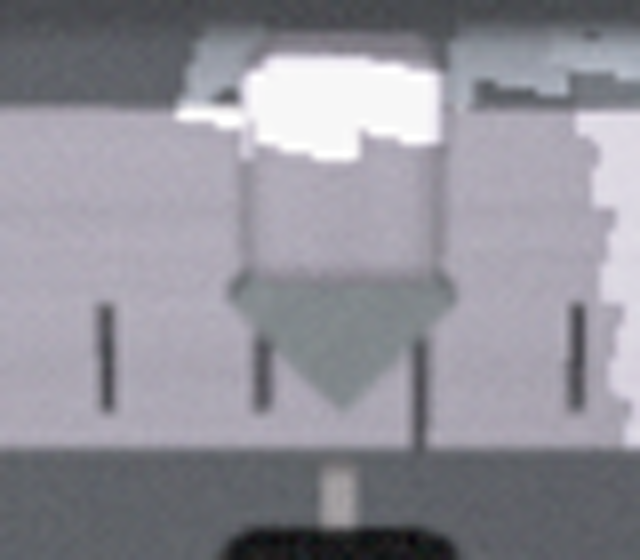

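Aligned: the tip is at 343 and the grip mark at 339, which is about 0.25 mm. Now release.

Request:
{"api": "move_arm", "payload": {
  "plan": [
    [[0,0,0,0,0,0,0.03],[0,0,0,0,0,0,0.04],[0,0,0,0,0,-0.02,0.04],[0,0,0,0,0,-0.06,0.04],[0,0,0,0,0,-0.11,0.03]]
  ]
}}

```text
time: 5.82
eef_pos: [0.4236, 0.2503, 0.1588]
tcp_rot: [-0.107, 0.994, 0.001, 0.001]
contact_force: [0.7, 0.4, 0.2]
opening: 0.353
```

```bash
python3 - <<'E'
from h import *
s=get_state();print(s['eef_pos'],s['opening']*85.4,s['contact_force'])
im=read_camera('wrist');cv2.imwrite("pics/w6.png",im[:,:,::-1])
cv2.imwrite("pics/w6c.png",cv2.resize(im[130:240,210:370,::-1],None,fx=5,fy=5,interpolation=2))
np.save('s6.npy',s,allow_pickle=True)
E
```

```text
[0.42355396 0.25034142 0.15883   ] 30.10692424325688 [0.73010365 0.35599852 0.17117283]
```

View pics/w6c.png

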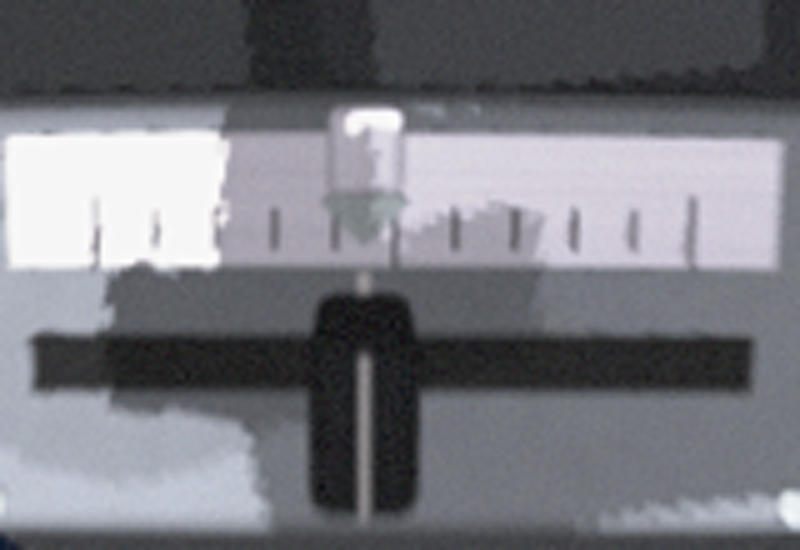

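Slide verified after release (tip 365, mark 364). On to the valve.

```bash
python3 - <<'E'
from h import *
s=get_state()
rel(s,Rt(.14),(.46,.06,.26));rel(s,Rt(.067),(.43,-.13,.26))
E
```

```text
turn [0.2 0.9 4.3] shift [ 0.0084 -0.1942 -0.0933]
 turn [0.2 0.9 8.5] shift [ 0.0783 -0.3734 -0.095 ]
```

Request:
{"api": "move_arm", "payload": {
  "plan": [
    [[0,0,0,0,-0.03,-0.05,0.02],[0,0,2,0,-0.08,-0.08,0.0],[0,0,3,0,-0.14,-0.095,0.0],[0,0,4,0.008,-0.2,-0.095,0.0],[0,0,6,0.025,-0.255,-0.095,0.0]]
  ]
}}

```text
time: 6.5
eef_pos: [0.4567, -0.005, 0.2614]
tcp_rot: [-0.055, 0.998, 0.002, 0.008]
contact_force: [0.1, -0.4, 0.5]
opening: 0.004
```

```bash
python3 - <<'E'
from h import *
s=get_state();print(s['eef_pos'])
rel(s,Rt(.067),(.43,-.13,.26))
E
```

```text
[ 0.4567386  -0.00497482  0.2614136 ]
 turn [0.2 1.  2.5] shift [ 0.0403 -0.1213  0.0003]
```

Request:
{"api": "move_arm", "payload": {
  "plan": [
    [[0,0,1,0.01,-0.04,0,0],[0,1,2,0.025,-0.08,0,0],[0,1,2.5,0.04,-0.118,0,0],[0,1,2.5,0.04,-0.121,0,0],[0,1,2.5,0.04,-0.121,0,0]]
  ]
}}

```text
time: 7.12
eef_pos: [0.4302, -0.1294, 0.26]
tcp_rot: [-0.033, 0.999, 0.002, -0.001]
contact_force: [-0.1, 0.5, -0.1]
opening: 0.001
```

```bash
python3 - <<'E'
from h import *
s=get_state();print(s['eef_pos'],s['opening'])
im=read_camera('wrist');cv2.imwrite("pics/w7.png",im[:,:,::-1])
cv2.imwrite("pics/w7c.png",cv2.resize(im[:,:,::-1],None,fx=1.42,fy=1.42,interpolation=2))
for q in ["valve_block","lever_bar","catch_tab"]:
    r=pinpoint('wrist',q);print(q,[(x['centre'],round(x['p'],2)) for x in r[:2]])
np.save('s7.npy',s,allow_pickle=True)
E
```

```text
[ 0.4302005  -0.12936289  0.25997198] 0.0007907814331299871
valve_block [([252.0, 160.5], 0.91)]
lever_bar [([191.7, 245.1], 0.68)]
catch_tab [([278.8, 187.2], 0.85)]
```

View pics/w7c.png

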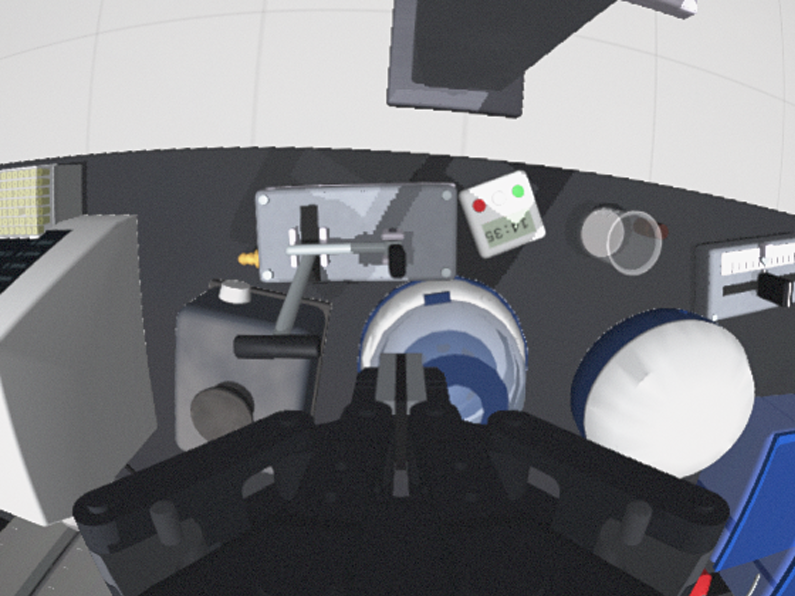

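```bash
python3 - <<'E'
from h import *
s=np.load('s7.npy',allow_pickle=True).item()
f=1.42
C=[]
for n,p,z in [('FR',(257,187),.048),('FL',(454,184),.048),('BL',(456,281),.048),('BR',(260,282),.048),('tabtop',(398,250),.138),('tab',(397,262),.125),('bar',(277,346),.164),('armEndR',(290,251),.07)]:
    P=onz('wrist',(p[0]/f,p[1]/f),z,s);print(n,P.round(4));C.append(P)
c=np.mean(C[:4],0);d=(C[1]-C[0]+C[2]-C[3]);yaw=np.arctan2(-d[0],d[1]);print(c,yaw)
Rb=R.from_euler('z',yaw).as_matrix()
for P in C:print(((P-[c[0],c[1],0])@Rb).round(4))
print(tri([ray('wrist',(277/f,346/f),s),ray('scene',(373.4,237.1))]),tri([ray('wrist',(277/f,346/f),s),ray('top',(392.5,192.8))]))
print(tri([ray('wrist',(397/f,262/f),s),ray('scene',(336.5,248.5))]))
E
```

```text
FR [ 0.3754 -0.2429  0.048 ]
FL [ 0.3656 -0.0897  0.048 ]
BL [ 0.4416 -0.0817  0.048 ]
BR [ 0.452  -0.2395  0.048 ]
tabtop [ 0.4058 -0.1301  0.138 ]
tab [ 0.4153 -0.1301  0.125 ]
bar [ 0.4601 -0.1954  0.164 ]
armEndR [ 0.4216 -0.2094  0.07  ]
[ 0.40866999 -0.16345285  0.048     ] 0.06493181403144675
[-0.0383 -0.0771  0.048 ]
[-0.0382  0.0764  0.048 ]
[0.0382 0.0794 0.048 ]
[ 0.0383 -0.0787  0.048 ]
[-0.0007  0.0334  0.138 ]
[0.0088 0.0328 0.125 ]
[ 0.0492 -0.0352  0.164 ]
[ 0.0099 -0.0467  0.07  ]
(array([ 0.46230698, -0.19700054,  0.16233502]), [np.float64(1.7806367101831073), np.float64(1.7806367101831129)]) (array([ 0.45825712, -0.19581527,  0.16859765]), [np.float64(1.594424630240469), np.float64(1.5944246302404386)])
(array([ 0.41757787, -0.13150728,  0.1209554 ]), [np.float64(2.04980843777051), np.float64(2.0498084377703742)])
```

```bash
cat >> h.py <<'E'
VC=np.array([.4087,-.1635]);VY=.065
def vb(x,y,z):
    c,s=np.cos(VY),np.sin(VY);return np.array([VC[0]+c*x-s*y,VC[1]+s*x+c*y,z])
E
python3 - <<'E'
from h import *
print('dome',tri([ray('top',(344,171)),ray('scene',(352,230))]))
s=get_state()
rel(s,Rt(VY),vb(.008,.005,.2));rel(s,Rt(VY),vb(.008,.005,.118))
E
```

```text
dome (array([ 0.52082873, -0.08548179,  0.11388242]), [np.float64(2.766951994090951), np.float64(2.766951994090995)])
 turn [ 0.3 -0.   0.2] shift [ 0.016  -0.0286  0.0601]
 turn [ 0.3 -0.   0.2] shift [ 0.016  -0.029   0.1421]
```

Request:
{"api": "move_arm", "payload": {
  "plan": [
    [[0,0,0,0.008,-0.015,0.03,0],[0,0,0,0.016,-0.029,0.06,0],[0,0,0,0.016,-0.029,0.1,0],[0,0,0,0.016,-0.029,0.14,0],[0,0,0,0.016,-0.029,0.142,0]]
  ]
}}

```text
time: 7.95
eef_pos: [0.4143, -0.1559, 0.1151]
tcp_rot: [-0.035, 0.999, 0.004, -0.003]
contact_force: [0.4, -0.1, -0.1]
opening: 0.0
```

```bash
python3 - <<'E'
from h import *
s=get_state();print(s['eef_pos'],s['contact_force'])
im=read_camera('wrist');cv2.imwrite("pics/w8.png",im[:,:,::-1])
cv2.imwrite("pics/w8c.png",cv2.resize(im[:,:,::-1],None,fx=1.42,fy=1.42,interpolation=2))
im=read_camera('scene');cv2.imwrite("pics/sc8.png",cv2.resize(im[170:350,230:470,::-1],None,fx=3.3,fy=3.3,interpolation=2))
for t,y,z,ti in [(.2,.025,.119,0),(.5,.038,.116,0),(.8,.050,.108,.05),(1.2,.065,.093,.1),(1.4,.076,.083,.15),(1.5,.080,.0765,.15)]:
    rel(s,Rt(VY,ti),vb(.008,y,z),t)
E
```

```text
[ 0.41434431 -0.15587368  0.11511536] [ 0.42005039 -0.07608445 -0.14796351]
0.2 turn [ 0.5 -0.4  0.2] shift [-0.0019  0.0178 -0.0037]
0.5 turn [ 0.5 -0.4  0.2] shift [-0.002   0.0308 -0.0006]
0.8 turn [0.5 2.5 0.3] shift [-0.0021  0.0427  0.0075]
1.2 turn [0.5 5.3 0.3] shift [-0.0023  0.0575  0.0226]
1.4 turn [0.5 8.2 0.3] shift [-0.0024  0.0685  0.0327]
1.5 turn [0.5 8.2 0.3] shift [-0.0024  0.0724  0.0393]
```

View pics/w8c.png

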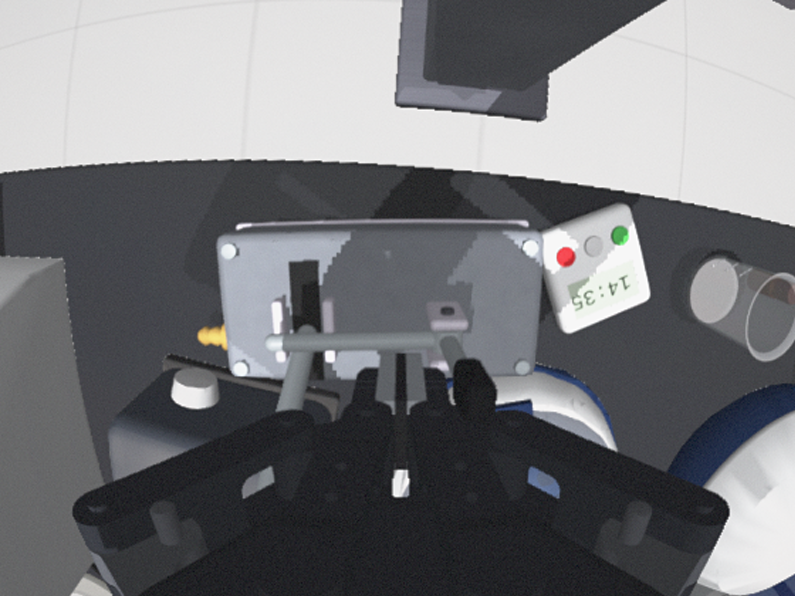

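View pics/sc8.png

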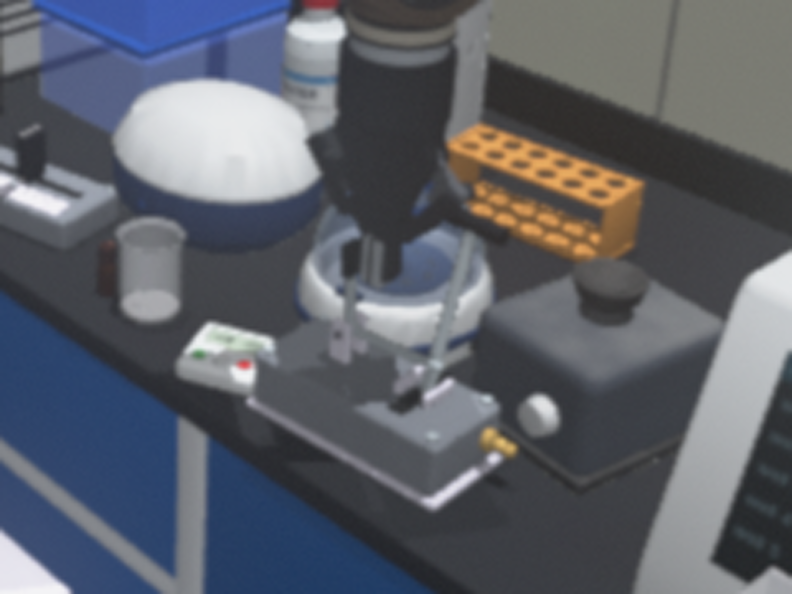

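Request:
{"api": "move_arm", "payload": {
  "plan": [
    [[0,0,0,-0.001,0.008,-0.003,0],[0,0,0,-0.002,0.018,-0.004,0],[0,0,0,-0.002,0.031,-0.001,0],[0,2,0,-0.002,0.043,0.007,0],[0,2,0,-0.002,0.046,0.009,0]]
  ]
}}

```text
time: 8.68
eef_pos: [0.4157, -0.1105, 0.1098]
tcp_rot: [-0.035, 0.999, 0.002, -0.018]
contact_force: [0.1, -0.9, 1.0]
opening: -0.003
```

```bash
python3 - <<'E'
from h import *
s=get_state();print(s['eef_pos'],s['contact_force'])
im=read_camera('scene');cv2.imwrite("pics/sc9.png",cv2.resize(im[170:350,230:470,::-1],None,fx=3.3,fy=3.3,interpolation=2))
for t,y,z,ti in [(1.2,.067,.094,.1),(1.4,.082,.083,.15),(1.5,.088,.0765,.15)]:
    rel(s,Rt(VY,ti),vb(.008,y,z),t)
E
```

```text
[ 0.41567498 -0.11049556  0.10983316] [ 0.13125507 -0.86783489  1.00620191]
1.2 turn [0.2 3.7 0.3] shift [0.0018 0.0145 0.016 ]
1.4 turn [0.2 6.6 0.4] shift [0.0013 0.0295 0.027 ]
1.5 turn [0.2 6.6 0.4] shift [0.001  0.0354 0.0336]
```

View pics/sc9.png

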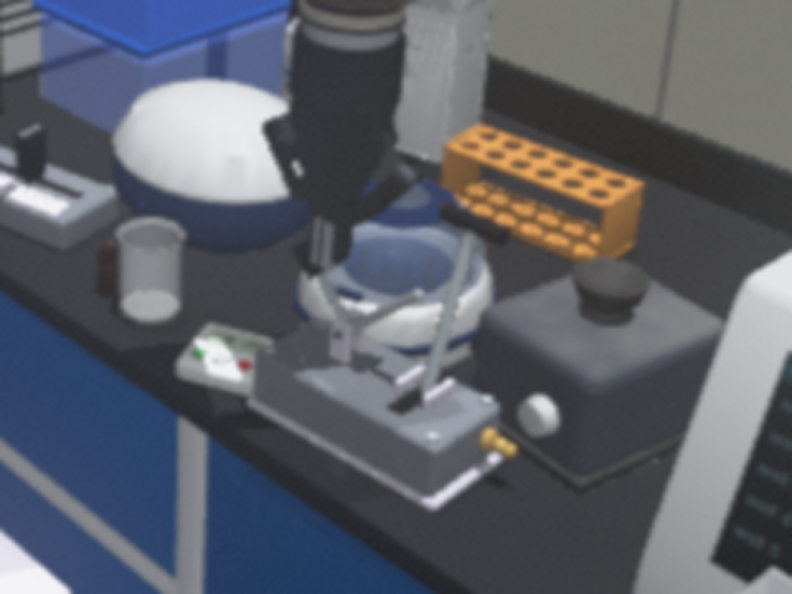

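The catch is about halfway: the arm is raised at an angle and the tab is under the fingertips. Continue.

Request:
{"api": "move_arm", "payload": {
  "plan": [
    [[0,2,0,0.001,0.008,0.007,0],[0,4,0,0.001,0.016,0.016,0],[0,6,0,0.001,0.029,0.026,0],[0,6,0,0.001,0.035,0.032,0],[0,6,0,0.001,0.035,0.034,0]]
  ]
}}

```text
time: 9.35
eef_pos: [0.4118, -0.0773, 0.0787]
tcp_rot: [-0.037, 0.997, -0.002, -0.071]
contact_force: [-6.9, -2.8, 22.0]
opening: -0.004
```

```bash
python3 - <<'E'
from h import *
s=get_state();print(s['eef_pos'],s['contact_force'])
im=read_camera('scene');cv2.imwrite("pics/sc10.png",cv2.resize(im[170:350,230:470,::-1],None,fx=3.3,fy=3.3,interpolation=2))
rel(s,Rt(VY,.15),vb(.008,.088,.0745))
E
```

```text
[ 0.41184872 -0.07729046  0.07868965] [-6.88663039 -2.82714991 22.01083813]
 turn [-0.   0.4  0.5] shift [0.0001 0.0022 0.0043]
```

View pics/sc10.png

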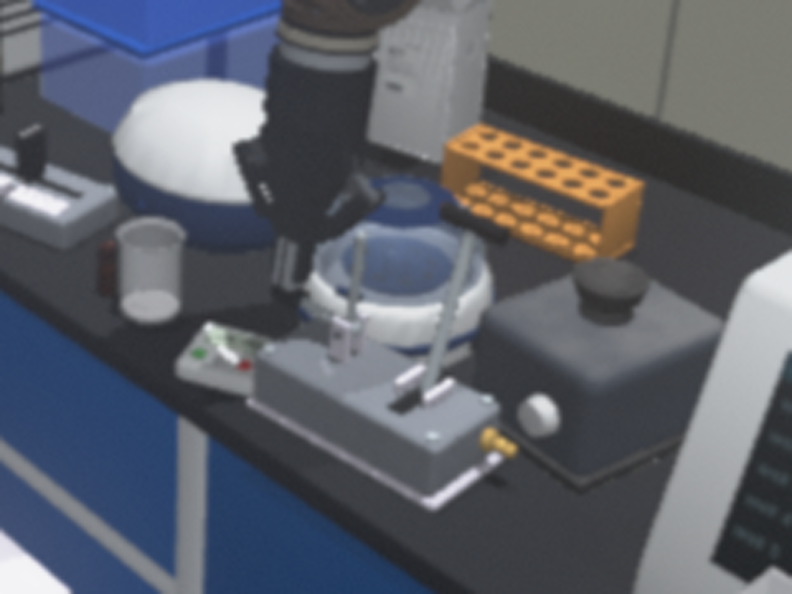

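Catch is fully over: the arm is upright and the stop is felt at 22 N. Lift off.

```bash
python3 - <<'E'
from h import *
s=get_state();print(s['qpos'])
rel(s,Rt(VY,.1),vb(.008,.088,.2))
for a in (90,-90):
    Rg=Rt(VY,.1)@R.from_euler('z',a,degrees=True).as_matrix()
    rel(s,Rg,vb(.048,-.018,.25),a)
E
```

```text
[-0.39053883 -0.01252111  2.2215941  -0.07173716  1.06149406 -1.99533446]
 turn [-0.  -2.4  0.5] shift [ 0.0179  0.0023 -0.1198]
90 turn [-1.9 -1.9 90.4] shift [-0.0138 -0.104  -0.175 ]
-90 turn [  1.9  -1.9 -89.5] shift [-0.0138 -0.104  -0.175 ]
```

Request:
{"api": "move_arm", "payload": {
  "plan": [
    [[0,0,0,0.005,0,-0.03,0],[0,-1,0,0.012,0,-0.08,0],[0,-2,10,0.018,0.0,-0.13,0.02],[0,-2,20,0.01,-0.02,-0.17,0.04],[-1,-2,30,0.0,-0.06,-0.175,0.05]]
  ]
}}

```text
time: 10.02
eef_pos: [0.4429, -0.1357, 0.2557]
tcp_rot: [0.225, 0.973, -0.012, -0.048]
contact_force: [0.3, -0.6, -0.4]
opening: 0.585
```

```bash
python3 - <<'E'
from h import *
s=get_state();print(s['qpos'],s['eef_pos'])
for n in ['top','wrist']:
    im=read_camera(n);cv2.imwrite(f"pics/{n}11.png",cv2.resize(im[150:270,310:430,::-1],None,fx=5,fy=5,interpolation=2) if n=='top' else cv2.resize(im[:,:,::-1],None,fx=1.42,fy=1.42))
Rg=Rt(VY,.1)@R.from_euler('z',90,degrees=True).as_matrix()
rel(s,Rg,vb(.048,-.018,.25))
E
```

```text
[-0.4905581  -0.15808621  2.00158283 -0.0485292   1.38451357 -1.59600345] [ 0.44294002 -0.13565984  0.25565216]
 turn [ 0.2 -0.2 60.3] shift [-0.0325 -0.0316  0.0042]
```

View pics/wrist11.png

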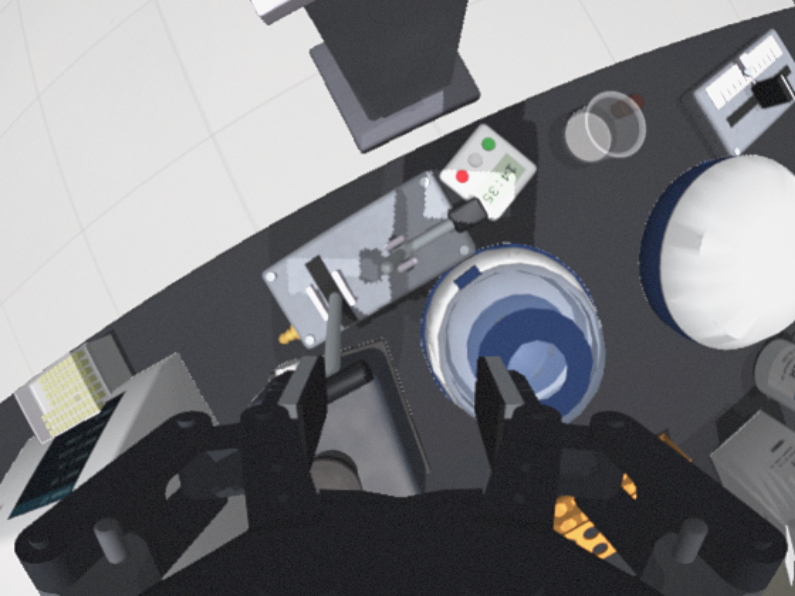

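The catch stays flipped: the tab lies level at about (467,213) in the view. Keep rotating above the bar.

Request:
{"api": "move_arm", "payload": {
  "plan": [
    [[0,0,10.5,-0.008,-0.008,0,0.05],[0,0,21,-0.016,-0.016,0,0.05],[0,0,31.5,-0.024,-0.024,0,0.05],[0,0,42,-0.032,-0.031,0,0.05],[0,0,52,-0.0325,-0.0316,0,0.05]]
  ]
}}

```text
time: 10.75
eef_pos: [0.4568, -0.18, 0.2497]
tcp_rot: [0.631, 0.774, -0.033, -0.042]
contact_force: [-0.4, 0.9, -0.7]
opening: 0.585
```

```bash
python3 - <<'E'
from h import *
s=get_state();print(s['qpos'],s['eef_pos'],s['opening']*85.4)
Rg=Rt(VY,.1)@R.from_euler('z',90,degrees=True).as_matrix()
rel(s,Rg,vb(.048,-.018,.2))
rel(s,Rg,vb(.048,-.018,.146))
E
```

```text
[-0.55438254 -0.08282163  1.94503404 -0.05511931  1.37095123 -0.74391616] [ 0.45677821 -0.1799727   0.24966562] 49.987451910433876
 turn [-0.3 -0.5  7.9] shift [0.0002 0.0064 0.0493]
 turn [-0.3 -0.5  7.9] shift [-0.001  0.012  0.103]
```

Request:
{"api": "move_arm", "payload": {
  "plan": [
    [[0,-0.5,7.9,0,0.002,0.01,0.05],[0,-0.5,7.9,0,0.0064,0.049,0.05],[0,-0.5,7.9,0,0.0064,0.049,0.05],[0,-0.5,7.9,0,0.0064,0.049,0.05],[0,-0.5,7.9,0,0.0064,0.049,0.05]]
  ]
}}

```text
time: 11.38
eef_pos: [0.4586, -0.1789, 0.2019]
tcp_rot: [0.683, 0.729, -0.038, -0.035]
contact_force: [-0.2, -0.5, 0.0]
opening: 0.588
```

```bash
python3 - <<'E'
from h import *
s=get_state();print(s['eef_pos'],s['opening']*85.4)
im=read_camera('wrist');cv2.imwrite("pics/w12.png",cv2.resize(im[:,:,::-1],None,fx=1.42,fy=1.42))
Rg=Rt(VY,.1)@R.from_euler('z',90,degrees=True).as_matrix()
rel(s,Rg,vb(.048,-.018,.146))
print(proj('wrist',[vb(.048,-.035,.164),vb(.048,-.01,.164),vb(.048,-.06,.164)],s)*1.42)
for q in ["lever_bar","catch_tab"]:
    r=pinpoint('wrist',q);print(q,[(x['centre'],round(x['p'],2)) for x in r[:2]])
E
```

```text
[ 0.45858213 -0.17890932  0.20188873] 50.21530345689492
 turn [-0.2  0.1  0. ] shift [0.0007 0.005  0.0557]
[[407.76936253 378.41305353]
 [408.09566201 323.2151769 ]
 [407.41010295 428.11688601]]
lever_bar []
catch_tab [([248.8, 85.7], 0.94)]
```

View pics/w12.png

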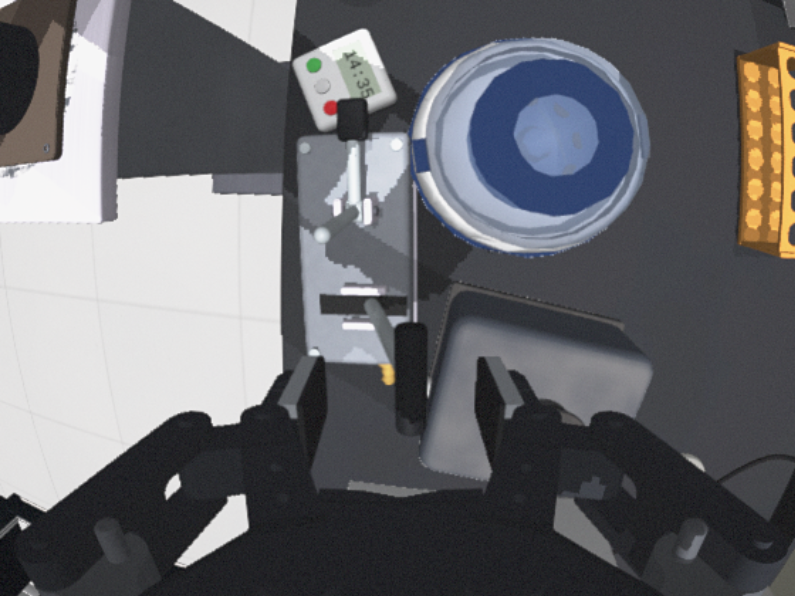

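Bar spans (410,323–433), as projected, between the jaws. Lower and close.

Request:
{"api": "move_arm", "payload": {
  "plan": [
    [[0,0,0,0,0.003,0.03,0.05],[0,0,0,0,0.005,0.055,0.05],[0,0,0,0,0.005,0.055,0.03],[0,0,0,0,0.005,0.055,0.005],[0,0,0,0,0.005,0.055,0.005]]
  ],
  "force": 40
}}

```text
time: 12.15
eef_pos: [0.4575, -0.1794, 0.1476]
tcp_rot: [0.682, 0.729, -0.039, -0.035]
contact_force: [-4.3, -0.3, 2.9]
opening: 0.152
```

Request:
{"api": "move_arm", "payload": {
  "plan": [
    [[0,0,0,0,0,0,0.005],[0,0,0,0,0,0,0.005],[0,0,0,0,0,0,0.005],[0,0,0,0,0,0,0.005],[0,0,0,0,0,0,0.005]]
  ]
}}

```text
time: 12.78
eef_pos: [0.4574, -0.1794, 0.1476]
tcp_rot: [0.682, 0.729, -0.039, -0.035]
contact_force: [-3.2, -0.2, -0.2]
opening: 0.146
```

```bash
python3 - <<'E'
from h import *
s=get_state();print(s['eef_pos'],s['opening']*85.4,s['contact_force'])
T=pose(s);g=T[:3,3]-.019*T[:3,2]
v=g[:2]-VC;c,q=np.cos(VY),np.sin(VY);print('grasp block',c*v[0]+q*v[1],-q*v[0]+c*v[1],g[2])
im=read_camera('wrist');cv2.imwrite("pics/w13.png",cv2.resize(im[:,:,::-1],None,fx=1.42,fy=1.42))
Rg=T[:3,:3]
g0=g
for a in np.array([.1,.2,.3,.4,.5,.53]):
    phi=.3-a;d=np.array([.135*(np.sin(phi)-np.sin(.3)),0,.135*(np.cos(phi)-np.cos(.3))])
    w=np.r_[vb(d[0],0,0)[:2]-VC,d[2]]
    rel(s,Rg,T[:3,3]+w,round(a,2))
E
```

```text
[ 0.45742142 -0.17941609  0.14764676] 12.465208100573019 [-3.17360471 -0.232447   -0.21493597]
grasp block 0.04956638212923686 -0.019009158908982585 0.16654309209118567
0.1 turn [0. 0. 0.] shift [ 0.     -0.0134 -0.002 ]
0.2 turn [0. 0. 0.] shift [ 0.     -0.0268 -0.0026]
0.3 turn [0. 0. 0.] shift [ 0.     -0.0403 -0.0018]
0.4 turn [0. 0. 0.] shift [ 0.     -0.0536  0.0002]
0.5 turn [0. 0. 0.] shift [ 0.0001 -0.0667  0.0036]
0.53 turn [0. 0. 0.] shift [ 0.0001 -0.0705  0.0049]
```

View pics/w13.png

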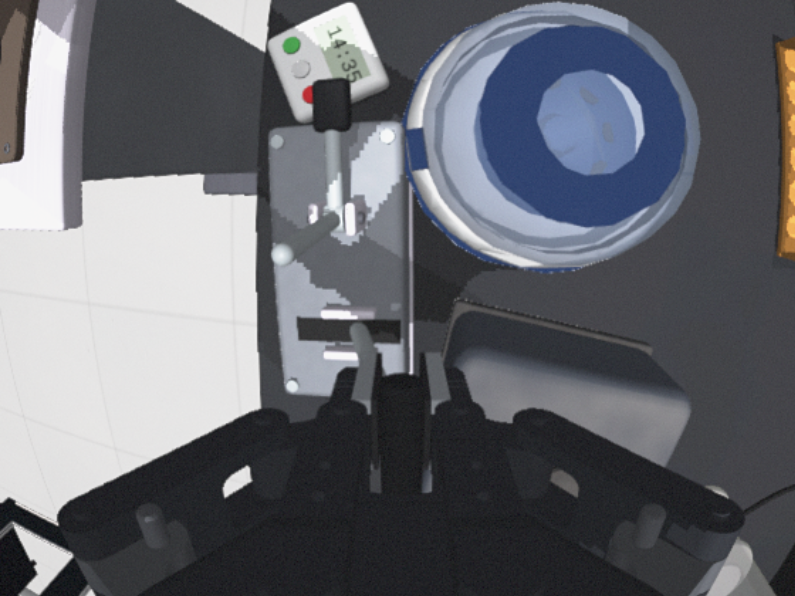

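Request:
{"api": "move_arm", "payload": {
  "plan": [
    [[0,0,0,0,-0.009,-0.0015,0.005],[0,0,0,0,-0.02,-0.0024,0.005],[0,0,0,0,-0.033,-0.0024,0.005],[0,0,0,0,-0.046,-0.001,0.005],[0,0,0,0,-0.0536,0.0,0.005]]
  ]
}}

```text
time: 13.45
eef_pos: [0.4067, -0.1833, 0.1557]
tcp_rot: [0.683, 0.729, -0.036, -0.031]
contact_force: [7.3, 2.3, -0.8]
opening: 0.147
```

```bash
python3 - <<'E'
from h import *
s=get_state();print(s['eef_pos'],s['opening']*85.4,s['contact_force'])
T=pose(s);g=T[:3,3]-.019*T[:3,2]
v=g[:2]-VC;c,q=np.cos(VY),np.sin(VY);print('grasp block',c*v[0]+q*v[1],-q*v[0]+c*v[1],g[2])
E
```

```text
[ 0.40672422 -0.18332262  0.15565367] 12.566188230223519 [ 7.32617174  2.32750899 -0.80795965]
grasp block -0.0014703473724356991 -0.0195720664489812 0.1745691088936453
```

Request:
{"api": "move_arm", "payload": {
  "plan": [
    [[0,0,0,0,-0.006,0.0015,0.005],[0,0,0,0,-0.012,0.003,0.005],[0,0,0,0,-0.017,0.005,0.005],[0,0,0,0,-0.02,0.006,0.005],[0,0,0,0,-0.02,0.006,0.005]]
  ]
}}

```text
time: 14.08
eef_pos: [0.3908, -0.1846, 0.154]
tcp_rot: [0.684, 0.728, -0.031, -0.025]
contact_force: [12.6, 4.9, -1.3]
opening: 0.145
```

```bash
python3 - <<'E'
from h import *
s=get_state();print(s['eef_pos'],s['opening']*85.4,s['contact_force'])
T=pose(s);g=T[:3,3]-.019*T[:3,2]
v=g[:2]-VC;c,q=np.cos(VY),np.sin(VY);print('grasp block',c*v[0]+q*v[1],-q*v[0]+c*v[1],g[2])
im=read_camera('wrist');cv2.imwrite("pics/w14.png",cv2.resize(im[:,:,::-1],None,fx=1.42,fy=1.42))
im=read_camera('scene');cv2.imwrite("pics/sc14.png",cv2.resize(im[170:350,230:470,::-1],None,fx=3.3,fy=3.3,interpolation=2))
E
```

```text
[ 0.39079106 -0.1846104   0.1540361 ] 12.401076902568581 [12.63452975  4.92754276 -1.28157944]
grasp block -0.017749988576456734 -0.019790941941043312 0.17297706956809902
```

View pics/w14.png

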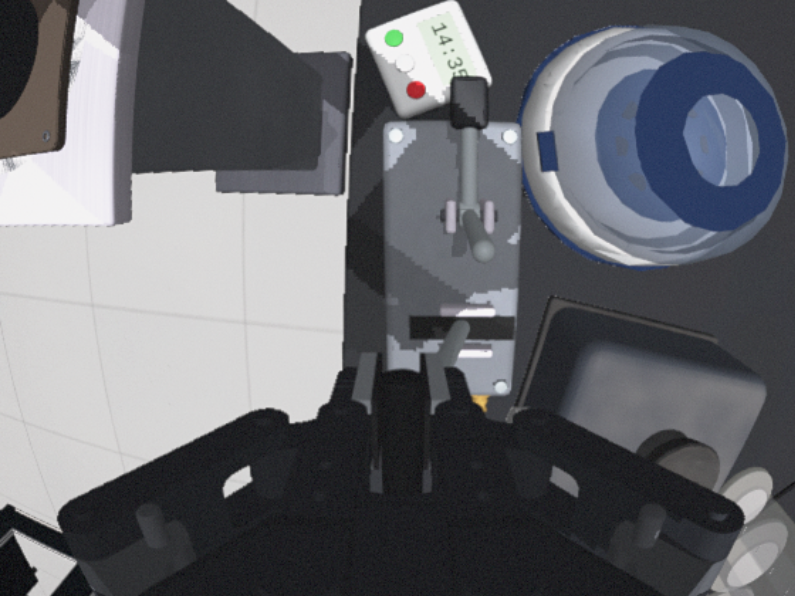

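View pics/sc14.png

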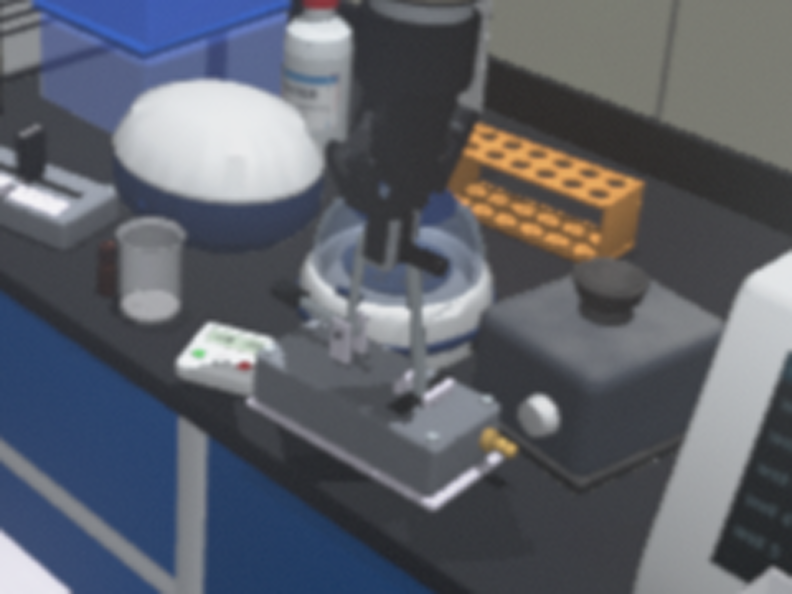

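Request:
{"api": "move_arm", "payload": {
  "plan": [
    [[0,0,0,0,-0.005,0.001,0.005],[0,0,0,0,-0.008,0.002,0.005],[0,0,0,0,-0.008,0.002,0.005],[0,0,0,0,-0.008,0.002,0.005],[0,0,0,0,-0.008,0.002,0.005]]
  ]
}}

```text
time: 14.8
eef_pos: [0.3903, -0.1847, 0.154]
tcp_rot: [0.685, 0.728, -0.022, -0.015]
contact_force: [26.2, 3.8, -12.7]
opening: 0.143
```

```bash
python3 - <<'E'
from h import *
s=get_state();print(s['eef_pos'],s['opening']*85.4,s['contact_force'],s['qpos'])
T=pose(s);g=T[:3,3]-.019*T[:3,2]
v=g[:2]-VC;c,q=np.cos(VY),np.sin(VY);print('grasp block',c*v[0]+q*v[1],-q*v[0]+c*v[1],g[2])
im=read_camera('wrist');cv2.imwrite("pics/w15.png",cv2.resize(im[:,:,::-1],None,fx=1.42,fy=1.42))
im=read_camera('top');cv2.imwrite("pics/t15.png",cv2.resize(im[150:270,190:430,::-1],None,fx=3.3,fy=3.3,interpolation=2))
for q in ["lever_bar"]:
  for n in ['scene']:
    im=read_camera(n);r=pinpoint(n,q);print(q,[(x['centre'],round(x['p'],2)) for x in r[:2]], proj('scene',[vb(-.0188,-.035,.167),vb(-.012,-.035,.168)]))
E
```

```text
[ 0.39027016 -0.1846938   0.15403529] 12.218153889771797 [ 26.17225702   3.83434699 -12.66392636] [-0.65350169 -0.16338332  2.19777183 -0.04528999  1.14235693 -0.69387407]
grasp block -0.018755762361207677 -0.019797263133378068 0.17300770082972555
lever_bar [([353.8, 244.5], 0.79)] [[352.17036148 246.2397813 ]
 [354.21343116 244.72254161]]
```

View pics/t15.png

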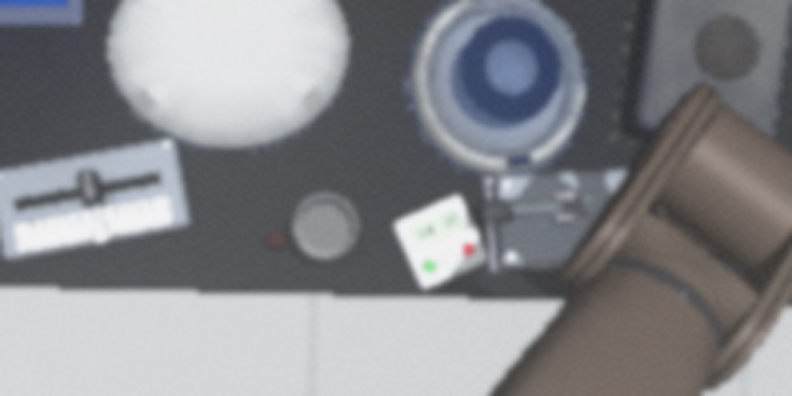

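View pics/w15.png

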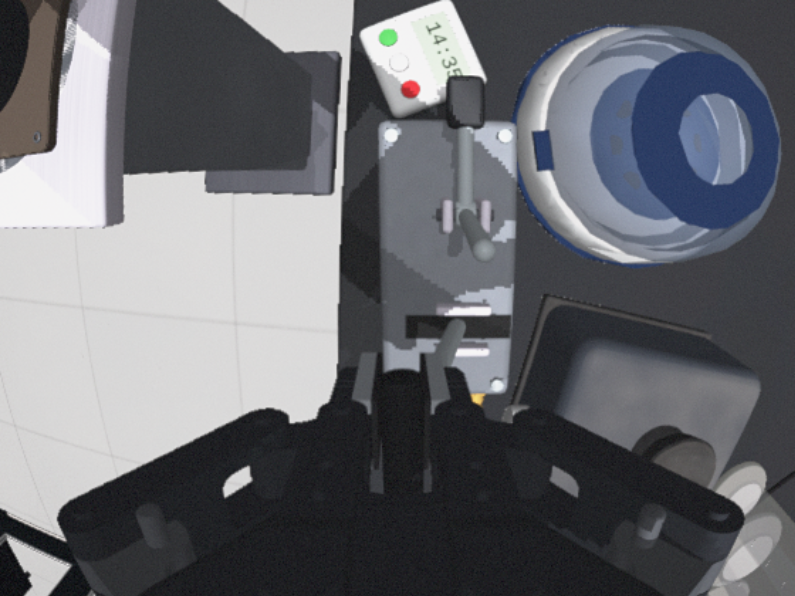

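```bash
python3 - <<'E'
from h import *
for i in range(4): read_camera('wrist')
s=get_state();print(s['time'],s['eef_pos'],s['opening']*85.4,s['contact_force'],np.abs(s['dq']).max())
print(ticket.sign_off())
E
```

```text
15.2 [ 0.3903011  -0.18469982  0.15405726] 12.313789967700886 [ 26.81595368   3.90975306 -12.29201635] 0.00252338917740467
the job is handed in; nothing more can be done
None
```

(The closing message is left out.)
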